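# Turn the cold water on under the sink

## Robot

A 6-joint arm with a two-finger parallel gripper is mounted at the origin on the work surface. World frame = base frame: x ahead of the robot, y to its left, z up, the work surface at z = 0. Lengths are in m, angles in rad, forces in N, time in s.
With the tool pointing down it reaches from about 0.3 to 0.875 m from the base axis. Payload 6.4 kg.
Tool frame: the origin (TCP) lies at the very end of the fingers, on their centre line; the grasp point (between the pads) lies 19 mm behind it; x points along the fingers, y is the direction in which the jaws open and shut, and the axes are right-handed (so a half turn about x gives the same grasp; the last joint's range is limited). The gripper opens to 85 mm and grips with 20 to 120 N. Pads are 22 mm wide; open, the fingers measure 114 mm over their backs; the gripper's body (76 mm by 85 mm) begins 54 mm behind the grasp point. The pads swing forward as they close: fully open they stand 13 mm farther back than shut.
Start: joints at [-1.545, 0.181, 1.607, -0, 1.354, -0.206], TCP at [0.132, -0.56, 0.231] pointing down, gripper open.
Joint ranges: [-2.99, 2.99], [-0.89, 2.07], [0.3, 2.58], [-1.14, 4.28], [0, 2.63], [-3.12, 3.12]. Speed limits (rad/s): [2.57, 2.57, 3.01, 3.14, 3.14, 3.14].

## Interface

Orientations are given as a unit quaternion [w, x, y, z].
In Python, from bench import status, optics, hand_in gives the robot as it stands. The module is installed in compiled form; this text tells all that it offers.
- The arm moves only by the shell command python3 -m jog 'ROWS'. ROWS is JSON, one flat list of numbers, 5 for each row, row after row: the shift along the tool's x, y, z in mm, then the turn about the tool's x in degrees, then the opening in per cent of the stroke, from 0 (shut) to 100 (fully open). In form: [tx, ty, tz, yaw, gripper, tx, ty, tz, yaw, gripper, ...]. A call has exactly 5 rows; each row is the pose to reach, as a shift and turn from the pose commanded when the call began, along the tool's axes at that moment; what a row does not reach only later rows make up. A row lasts 1/10 s, in which the tool goes at most 50 mm and 8.59 degrees, less where a joint would pass 70% of its speed; a pose out of reach is approached as far as the arm can. A call with a gripper value outside its range is refused whole. The fingers move at their own pace and stop on an object; the grip force is fixed at half the most. Time passes only in rows, so rows that repeat a pose let the fingers close, or fill a call up. It gives the time, the measured TCP pose, the force and the opening at its end, in the units of the state.
- status.get_obs(): the state, without advancing time (a new reading comes with each control period).
- optics.camera(name): name is "scene" or "top" or "wrist"; returns the picture (384x512x3 uint8, red, green, blue); there is no depth.
- optics.get_calibration(name): a dict with "vertical_fov" (degrees; the focal length in pixels is half the picture's height over the tangent of half this angle, whatever the lens; pixels are square), "cx", "cy" (the principal point, pixels), "k1" (the pictures are not rectified: a ray, as slopes to the right and down, at radius r is drawn at 1 + k1 r^2 times it, then the intrinsics apply), "extrinsics" (4x4, takes a point from camera to world coordinates). Camera axes: x right, y up, looking along -z (the intrinsics and any distortion apply to the point x, -y, -z); pixel columns grow to the right and rows downward; lengths in m; the calibration is good to about 2 mm. A picture is of the moment at which its call begins: read the wrist's pose just before it. get_calibration takes no time and is no camera call; for the wrist camera it gives the pose at the moment of the call.
- hand_in(): hands the job in, once; it reports no verdict.
The state is a dict: "time_s": time; "q": joint angles; "dq": joint speeds; "joint_efforts": joint torques, N m; "eef_pos": TCP position; "eef_rot": TCP orientation; "wrist_force": force on the tool from outside, world axes, zero at the start; "torque": the same for the moment, N m; "opening": opening from 0.0 (shut) to 1.0 (fully open).
Only numpy, scipy, OpenCV 4.12 (cv2) and the standard library are available. Lean on these libraries where they do the work, as an engineer would, in place of code of your own. Each camera call takes 0.05 s, during which the arm holds its last target. There are 200 camera calls.

## Task

Turn the cold water on with your fingertips. First slide the white flip-top container with the green lid along the floor, upright and without lifting it, until it is at least a finger's width clear of where the blue lever will swing; then push the blue lever over past upright so that it snaps down fully to its other side. Leave the red lever off, do not touch the pipe or the broom, and leave the other things where they are.

Things in the scene. Friction and masses are not known exactly. Their poses are not given: they have to be found in the camera images.
- cold_valve: brass toggle valve with the blue lever, fixed. Origin on the floor under its middle. Block 48 mm along its x, 56 along y, 64 tall; copper pipe stubs along y to 83 mm each side, 43 tall. Lever hinge along the valve's y, 50 mm above the origin; the lever swings in the x-z plane from leaning to -x (off) to leaning to +x (on).
- cold_lever (a joint): blue (cold) lever angle, rad: 0 = off stop, leaning 0.55 from upright to the valve's -x (start); 0.55 = upright; 1.1 = on stop, leaning 0.55 to +x. An over-centre spring holds it at either stop with about 2 N at the tip; pushed at its end past upright it snaps over by itself. A grippy fingertip pushing it dead level may bind at first: follow the rising arc of its end.
- cold_tip (a point): middle of the end of the blue lever, 100 mm from the hinge axis (about 135 mm above the floor at either stop, 150 mm when upright). The lever's coloured paddle takes up the last 60 mm, 22 mm wide along the valve's y and 14 mm thick.
- hot_valve: brass toggle valve with the red lever, fixed. Origin on the floor under its middle. Block 48 mm along its x, 56 along y, 64 tall; copper pipe stubs along y to 83 mm each side, 43 tall. Lever hinge along the valve's y, 50 mm above the origin; the lever swings in the x-z plane from leaning to -x (off) to leaning to +x (on). Not to be operated.
- hot_lever (a joint): red (hot) lever angle, rad: 0 = off stop, leaning 0.55 from upright to the valve's -x (start); 0.55 = upright; 1.1 = on stop, leaning 0.55 to +x. An over-centre spring holds it at either stop with about 2 N at the tip; pushed at its end past upright it snaps over by itself. A grippy fingertip pushing it dead level may bind at first: follow the rising arc of its end.
- hot_tip (a point): middle of the end of the red lever, 100 mm from the hinge axis (about 135 mm above the floor at either stop, 150 mm when upright). The lever's coloured paddle takes up the last 60 mm, 22 mm wide along the valve's y and 14 mm thick.
- tub: closed flip-top container, white, green lid, about 0.7 kg, loose: 100 mm along its x, 120 along its y, 125 tall; origin: centre of its underside. Stands at the blue valve's +x side, axes nearly parallel, blocking the lever. Clear when its origin is over 85 mm from the valve's along the valve's y (either way) or over 130 mm along +x. A 3 to 6 N push up to 90 mm above the floor slides it upright.
- dispenser: white pump dispenser, empty, 68 mm across, 172 mm tall, spout to its own -x; origin: centre of its underside. Leave alone.
- scrubber: round stainless steel pot scrubber, 85 mm across, 34 mm tall; origin: centre of its underside. Leave alone.
- stopper: teal silicone drain stopper, 72 mm across, 43 mm tall; origin: centre of its underside. Leave alone.
- sponge: yellow and green sponge block, 65 x 95 mm, 36 mm tall; origin: centre of its underside. Leave alone.
- cleaner: blue bottle with a red cap, 68 mm across, 190 mm tall; origin: centre of its underside. Leave alone.
- pipe_broom: white upright waste pipe, 42 mm thick, 300 mm tall, fixed, with an orange hand broom propped against its -y side (reaching 120 mm to -y, 250 mm tall); origin: under the pipe's axis. Not to be touched.
Not all that is in view belongs to the job. Leave any turquoise look-alike of the cold_valve alone.

How it is judged:
On the way, in this order (a step that is already met when the one before it is completed fails the run):
1. the container is slid clear of the blue lever's swing while that lever is still off ((y of tub in the frame of cold_valve above 0.085 m or y of tub in the frame of cold_valve below -0.085 m or x of tub in the frame of cold_valve above 0.13 m) and value of joint cold_lever below 0.3 rad and height (world z) of tub below 0.006 m), for 0.2 s.
2. the blue lever is snapped over to its on stop (value of joint cold_lever above 1.05 rad), for 0.2 s.
At the end, for the whole second after the job is handed in: Blue lever within 0.05 rad of its on stop, still; red lever below 0.1 rad; container upright (0.05 rad), at rest on the floor, its middle over 85 mm to a side of the blue valve's x-z plane or over 130 mm out along its +x; other things within 30 mm of their starts (value of joint cold_lever above 1.05 rad and velocity of joint cold_lever below 0.1 rad/s and value of joint hot_lever below 0.1 rad and (y of tub in the frame of cold_valve above 0.085 m or y of tub in the frame of cold_valve below -0.085 m or x of tub in the frame of cold_valve above 0.13 m) and height (world z) of tub below 0.006 m and angle between tub's own z axis and vertical below 0.05 rad and linear speed of tub below 0.01 m/s and distance of each of dispenser, scrubber, stopper, sponge, cleaner from where it was at the start of the episode below 0.03 m); the robot touches nothing.
It fails at once if the container is lifted off the floor (15 mm) or tipped (0.3 rad) (height (world z) of tub above 0.015 m or angle between tub's own z axis and vertical above 0.3 rad).
It fails at once if the red lever is moved (0.3 rad) (value of joint hot_lever above 0.3 rad).
It fails at once if another thing is pushed, lifted or carried 30 mm (distance of any of dispenser, scrubber, stopper, sponge, cleaner from where it was at the start of the episode above 0.03 m).
It fails at once if the robot touches the pipe or broom (1 N) (contact force between any of the fingers, the arm and pipe_broom above 1 N).
It also fails if it takes over 48 s, if anything falls off the work surface, if the arm or the gripper's body presses on something with over 40 N, if the wrist force passes 120 N, or if a joint passes its speed limit or range.

## Working session

There is one attempt and no reset: what is moved stays moved. The work goes in short steps, Python scripts to look and compute and a shell command to move; the robot and the scene stay as the last step left them, time stands still between calls to the robot, and variables do not carry over. Pictures are saved under pics/ and viewed, on a budget of 10 in all, crops included, one or two more only if the job needs it, and the job is handed in when it is done.

```bash
mkdir -p pics; cat > h.py <<'E'
import numpy as np, cv2
from bench import status, optics
def snap(n,f):
    im=optics.camera(n); cv2.imwrite('pics/'+f,im[:,:,::-1]); return im
def ray(n,u,v,c=None):
    c=c or optics.get_calibration(n); f=192/np.tan(np.radians(c['vertical_fov'])/2)
    K=np.array([[f,0,c['cx']],[0,f,c['cy']],[0,0,1.]])
    p=cv2.undistortPoints(np.array([[[u,v]]],float),K,np.array([c['k1'],0,0,0,0.]))[0,0]
    E=np.array(c['extrinsics']); d=E[:3,:3]@np.array([p[0],-p[1],-1]); return E[:3,3],d/np.linalg.norm(d)
def plane(n,u,v,z):
    o,d=ray(n,u,v); return o+d*(z-o[2])/d[2]
def proj(n,P,c=None):
    c=c or optics.get_calibration(n); f=192/np.tan(np.radians(c['vertical_fov'])/2)
    E=np.array(c['extrinsics']); q=E[:3,:3].T@(np.array(P)-E[:3,3]); x,y=q[0]/-q[2],-q[1]/-q[2]; s=1+c['k1']*(x*x+y*y)
    return np.round([c['cx']+f*x*s,c['cy']+f*y*s],1)
E
python3 - <<'E'
from h import *
np.set_printoptions(precision=3,suppress=True)
s=status.get_obs(); print(s['time_s'],s['eef_pos'],s['eef_rot'],s['wrist_force'])
for n in('scene','top'):
    snap(n,n+'0.png'); c=optics.get_calibration(n); print(n,c['vertical_fov'],c['k1'],np.array(c['extrinsics']))
E
```

```text
0.0 [ 0.132 -0.559  0.23 ] [ 0.081  0.702  0.082 -0.702] [ 0.118  0.184 -1.198]
scene 56.768333609495656 -0.019610406380091382 [[-0.006 -0.815  0.58   1.276]
 [ 1.     0.002  0.013  0.072]
 [-0.012  0.58   0.815  1.075]
 [ 0.     0.     0.     1.   ]]
top 48.61008355159619 -0.15875163510015322 [[-0.03   0.992 -0.121  0.417]
 [-1.    -0.03   0.004  0.03 ]
 [ 0.     0.121  0.993  1.476]
 [ 0.     0.     0.     1.   ]]
```

View pics/scene0.png

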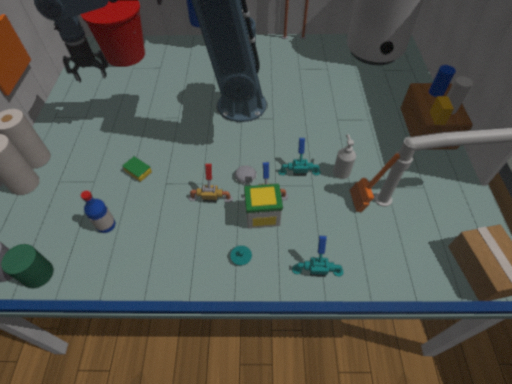

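View pics/top0.png

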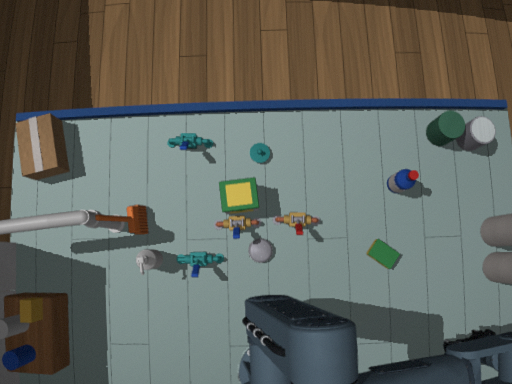

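Top view (right = −y, up = +x): the blue-lever brass valve is at about (237,224) and the tub's lid at (239,195). The red valve is at (298,220), the turquoise look-alikes at (190,142) and (195,260), and the scrubber at (260,251). The +y (left) side beside the tub is free, so I'll measure for a push that way.

```bash
python3 - <<'E'
from h import *
np.set_printoptions(precision=3,suppress=True)
def comps(n,lo,hi,box,z,name,amin=15):
    im=cv2.imread(f'pics/{n}0.png'); hsv=cv2.cvtColor(im,cv2.COLOR_BGR2HSV); m=cv2.inRange(hsv,lo,hi)
    x0,y0,x1,y1=box; k=np.zeros_like(m);k[y0:y1,x0:x1]=m[y0:y1,x0:x1]
    for c in cv2.findContours(k,cv2.RETR_EXTERNAL,cv2.CHAIN_APPROX_NONE)[0]:
        if cv2.contourArea(c)<amin: continue
        r=cv2.minAreaRect(c); P=[plane(n,*p,z) for p in cv2.boxPoints(r)]
        C=plane(n,*r[0],z); e=P[1]-P[0]; g=P[2]-P[1]
        print(n,name,np.round(r[0],1),'C',C[:2],'sides',np.linalg.norm(e),np.linalg.norm(g),'ang',np.degrees(np.arctan2(e[1],e[0])),np.degrees(np.arctan2(g[1],g[0])))
G=((50,120,60),(80,255,255))
comps('top',*G,(210,165,270,215),.125,'lid'); comps('scene',*G,(230,170,300,240),.125,'lid')
B=((105,130,60),(125,255,255))
comps('top',*B,(180,205,310,280),.12,'blue',8); comps('scene',*B,(230,130,320,200),.12,'blue',8)
Br=((5,90,80),(28,255,255))
comps('top',*Br,(205,205,330,240),.03,'brass',8); comps('scene',*Br,(180,180,235,210),.03,'brass',8); 
a=cv2.imread('pics/top0.png')[165:285,170:330]; cv2.imwrite('pics/c1.png',cv2.resize(a,None,fx=5,fy=5,interpolation=cv2.INTER_CUBIC))
E
```

```text
top lid [238.6 194.7] C [0.597 0.089] sides 0.11790102529832462 0.09825723181143402 ang -84.8238972511721 -174.90818572627248
scene lid [262.9 197.5] C [0.606 0.091] sides 0.11912380648864371 0.10085827170286933 ang 94.61203304803084 0.8258743541709878
top blue [195.2 270.5] C [0.359 0.233] sides 0.037857513392180554 0.019452190819025786 ang -12.567724748553756 -102.48829793266341
top blue [236.  232.5] C [0.476 0.1  ] sides 0.01916237225576896 0.028679509581972972 ang -91.65122967599422 178.5339400304025
scene blue [265.5 170. ] C [0.486 0.101] sides 0.01764581608735111 0.0630500939361246 ang 89.77032672608887 -1.1146442959013418
scene blue [301.3 145.4] C [0.37  0.234] sides 0.06690002951964027 0.015657751822532588 ang 172.4953269014524 83.0910588990493
top brass [236.5 222.5] C [0.514 0.102] sides 0.1400851285412509 0.04434595889264511 ang -91.67916999329202 178.30322313896244
top brass [296.5 219.5] C [ 0.518 -0.103] sides 0.14055394462038523 0.044545216501703504 ang -91.77120569882587 177.44960899614262
scene brass [210.  191.5] C [ 0.512 -0.1  ] sides 0.05005930647514112 0.14060271608962485 ang -173.91471103974294 89.82347162321906
```

View pics/c1.png

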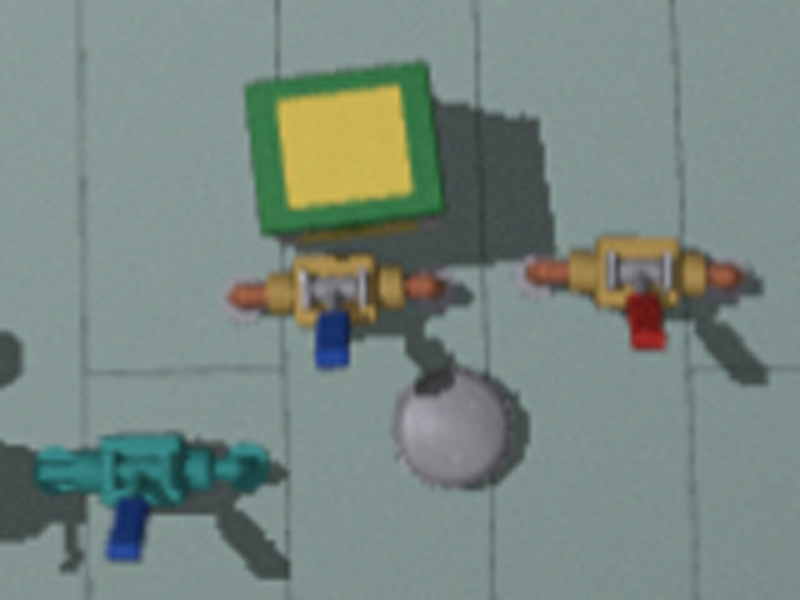

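```bash
python3 - <<'E'
from h import *
from scipy.spatial.transform import Rotation as R
np.set_printoptions(precision=3,suppress=True)
q=status.get_obs()['eef_rot']; print(R.from_quat(q[1:]+q[:1] if isinstance(q,list) else np.r_[q[1:],q[0]]).as_matrix())
f=lambda u,v,z:plane('top',170+u/5,165+v/5,z)
a,b=f(235,297,.03),f(440,284,.03); a2,b2=f(535,272,.03),f(738,275,.03)
print('cold pipe ends',a,b,(a+b)/2,'yaw',np.degrees(np.arctan2(-(a-b)[0],(a-b)[1])))
print('hot pipe ends',a2,b2)
print('block top corners',[f(u,v,.064) for u,v in((297,257),(374,257),(374,325),(297,325))])
print('tub lid corners',[f(u,v,.125) for u,v in((247,86),(427,62),(443,212),(263,236))])
print('lever tip top end',f(332,368,.125),f(332,314,.125))
print('scrubber',f(452,428,.017),'stopper',plane('top',260,153,.02),'turq',plane('top',190,142,.03))
E
```

```text
[[-0.     0.23  -0.973]
 [ 0.002 -0.973 -0.23 ]
 [-1.    -0.002 -0.   ]]
cold pipe ends [0.51  0.169 0.03 ] [0.515 0.029 0.03 ] [0.512 0.099 0.03 ] yaw 1.9662170080531864
hot pipe ends [ 0.521 -0.036  0.03 ] [ 0.514 -0.175  0.03 ]
block top corners [array([0.533, 0.124, 0.064]), array([0.532, 0.072, 0.064]), array([0.486, 0.074, 0.064]), array([0.488, 0.125, 0.064])]
tub lid corners [array([0.639, 0.15 , 0.125]), array([0.652, 0.033, 0.125]), array([0.554, 0.026, 0.125]), array([0.542, 0.141, 0.125])]
lever tip top end [0.457 0.099 0.125] [0.491 0.098 0.125]
scrubber [0.417 0.024 0.017] stopper [0.756 0.015 0.02 ] turq [0.801 0.259 0.03 ]
```

```bash
cat > g.py <<'E'
import sys; from h import *
from scipy.spatial.transform import Rotation as R
np.set_printoptions(precision=3,suppress=True)
s=status.get_obs(); q=np.array(s['eef_rot']); M=R.from_quat(np.r_[q[1:],q[0]]).as_matrix(); p=np.array(s['eef_pos'])
print('t',s['time_s'],'p',p,'y-ang',np.degrees(np.arctan2(M[1,1],M[0,1])),'F',np.array(s['wrist_force']))
if len(sys.argv)>3: print('shift mm',M.T@(np.array(sys.argv[1:4],float)-p)*1000)
E
python3 -m jog '[0,-28,-39,-8,40,0,-56,-78,-16,40,0,-84,-117,-24,40,0,-112,-156,-32,40,0,-140,-195,-40,40]'
python3 g.py .6 -.02 .2
```

```text
time_s: 0.6
eef_pos: [0.2905, -0.3768, 0.231]
eef_rot: [0.319, 0.631, 0.319, -0.631]
wrist_force: [1.3, 0.6, 0.3]
opening: 0.4
t 0.6 p [ 0.29  -0.377  0.231] y-ang -36.421820967748054 F [1.284 0.641 0.324]
shift mm [  31.102   37.231 -470.835]
```

```bash

python3 -m jog '[0,4,-48,-8,40,2,8,-96,-16,40,4,12,-144,-24,40,6,16,-192,-32,40,8,20,-240,-40,40]'
python3 g.py .6 -.02 .12
```

```text
time_s: 1.1
eef_pos: [0.4501, -0.1963, 0.2231]
eef_rot: [0.515, 0.484, 0.516, -0.484]
wrist_force: [-0.1, -1.5, 0.0]
opening: 0.4
t 1.1 p [ 0.45  -0.196  0.223] y-ang 3.6096827362324118 F [-0.06  -1.533  0.003]
shift mm [ 103.074  160.708 -166.505]
```

```bash

python3 -m jog '[0,33,-33,0,40,0,66,-66,0,40,10,99,-99,0,40,40,130,-132,0,40,80,160,-166,0,40]'
python3 g.py .6 -.02 .065; python3 -c "
from h import *; snap('scene','s1.png')"
```

```text
time_s: 1.6
eef_pos: [0.5947, -0.0303, 0.1532]
eef_rot: [0.515, 0.486, 0.513, -0.485]
wrist_force: [-0.3, -1.3, -0.5]
opening: 0.4
t 1.6 p [ 0.595 -0.03   0.153] y-ang 3.3306782476048946 F [-0.256 -1.272 -0.48 ]
shift mm [ 88.199   5.617 -10.048]
```

View pics/s1.png

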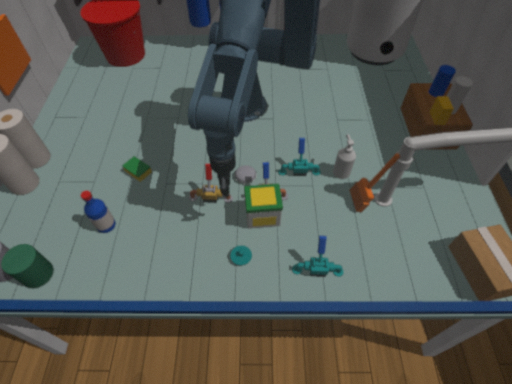

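The gripper is at about (224,190), just on the −y side of the tub (left edge at x=245), clear of the red lever. I'll descend and then push towards +y.

```bash

python3 -m jog '[20,0,0,0,40,40,0,0,0,40,60,0,0,0,40,76,0,0,0,40,76,0,0,0,40]'
python3 g.py .6 .02 .065
```

```text
time_s: 2.15
eef_pos: [0.5904, -0.0315, 0.074]
eef_rot: [0.512, 0.485, 0.516, -0.486]
wrist_force: [-0.2, -0.5, 1.0]
opening: 0.403
t 2.15 p [ 0.59  -0.032  0.074] y-ang 3.276034257562645 F [-0.237 -0.46   0.966]
shift mm [  9.025  12.624 -50.899]
```

```bash

python3 -m jog '[2,3,-15,0,40,4,6,-30,0,40,5,9,-40,0,40,5,12,-50,0,40,5,13,-60,0,40]'
python3 g.py .6 .139 .07
```

```text
time_s: 2.65
eef_pos: [0.6029, 0.0292, 0.0726]
eef_rot: [0.515, 0.485, 0.514, -0.485]
wrist_force: [-0.7, -2.7, 0.5]
opening: 0.399
t 2.65 p [0.603 0.029 0.073] y-ang 3.3253634968091967 F [-0.682 -2.748  0.471]
shift mm [   2.471    3.483 -109.763]
```

```bash

python3 -m jog '[0,1,-12,0,40,0,1,-24,0,40,0,2,-36,0,40,0,2,-48,0,40,0,3,-60,0,40]'
python3 g.py .6 .139 .07;  python3 -c "
from h import *; snap('scene','s2.png');snap('top','t2.png')"
```

```text
time_s: 3.15
eef_pos: [0.6016, 0.0896, 0.072]
eef_rot: [0.514, 0.485, 0.514, -0.486]
wrist_force: [-0.3, -5.0, 1.4]
opening: 0.403
t 3.15 p [0.602 0.09  0.072] y-ang 3.281981628997222 F [-0.339 -4.976  1.394]
shift mm [  2.022   1.261 -49.38 ]
```

View pics/s2.png

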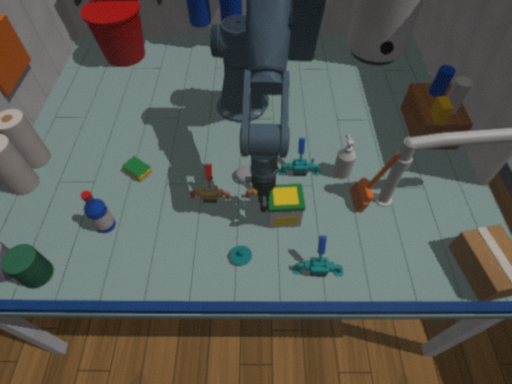

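The tub slides upright ahead of the fingers; its lid is now at about (287,197), moved from (263,197). I'll finish the push.

```bash

python3 -m jog '[0,1,-12,0,40,0,2,-24,0,40,0,2,-36,0,40,0,2,-46,0,40,0,2,-52,0,40]'
python3 -m jog '[0,0,8,0,40,0,0,28,0,40,0,0,58,0,40,-20,0,90,0,40,-60,0,110,0,20]'
python3 g.py .41 .1 .12
```

```text
time_s: 3.75
eef_pos: [0.6004, 0.1419, 0.0718]
eef_rot: [0.514, 0.485, 0.514, -0.485]
wrist_force: [1.3, -4.1, -0.3]
opening: 0.399
time_s: 4.25
eef_pos: [0.6042, 0.0289, 0.1289]
eef_rot: [0.512, 0.484, 0.516, -0.487]
wrist_force: [0.8, -0.1, 0.4]
opening: 0.247
t 4.25 p [0.604 0.029 0.129] y-ang 3.2014235310202737 F [ 0.839 -0.147  0.392]
shift mm [  10.463 -189.841  -81.791]
```

```bash

python3 -m jog '[-45,0,0,0,0,-70,-30,-12,0,0,-70,-75,-32,0,0,-70,-120,-52,0,0,-70,-165,-71,0,0]'
python3 g.py .41 .1 .2; python3 - <<'E'
from h import *
im=snap('top','t3.png'); snap('scene','s3.png')
a=im[150:280,150:330,::-1]; cv2.imwrite('pics/c3.png',cv2.resize(a,None,fx=4,fy=4,interpolation=cv2.INTER_CUBIC))
for n,bx in(('scene',(230,150,340,260)),):
    im=cv2.imread('pics/s3.png'); m=cv2.inRange(cv2.cvtColor(im,cv2.COLOR_BGR2HSV),(50,120,60),(80,255,255)); k=m*0; k[150:235,230:340]=m[150:235,230:340]
    c=max(cv2.findContours(k,0,1)[0],key=cv2.contourArea); r=cv2.minAreaRect(c); print(r,plane(n,*r[0],.125))
E
```

```text
time_s: 4.75
eef_pos: [0.4365, 0.0925, 0.202]
eef_rot: [0.514, 0.486, 0.514, -0.485]
wrist_force: [-0.9, 0.1, 0.5]
opening: 0.003
t 4.75 p [0.437 0.093 0.202] y-ang 3.2278171042922343 F [-0.939  0.089  0.547]
shift mm [  1.967 -26.077  -8.954]
((301.3273620605469, 197.08375549316406), (24.722726821899414, 36.12225341796875), 85.91438293457031) [0.60494658 0.21623013 0.125     ]
```

View pics/s3.png

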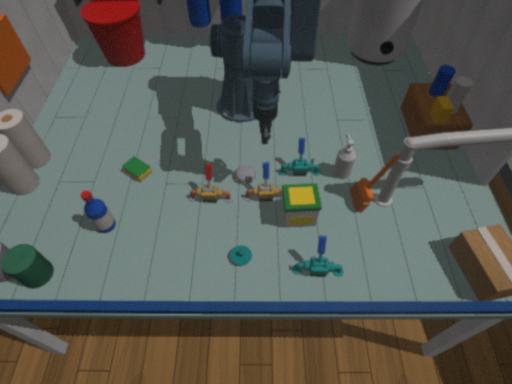

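The lid is at (301,197), so the tub is at (0.605, 0.216), about 0.114 m to the valve's +y and clear. The blue lever at (266,170) is still off. Next I'll lower behind it.

```bash

python3 -m jog '[0,-26,-9,0,0,20,-26,-9,0,0,50,-26,-9,0,0,75,-26,-9,0,0,87,-26,-9,0,0]'
python3 -m jog '[0,5,0,0,0,0,8,0,0,0,0,8,0,0,0,0,8,0,0,0,0,8,0,0,0]'
python3 g.py .438 .099 .115
```

```text
time_s: 5.35
eef_pos: [0.4109, 0.0996, 0.1132]
eef_rot: [0.513, 0.485, 0.515, -0.486]
wrist_force: [-0.8, 0.2, 0.4]
opening: 0.002
time_s: 5.85
eef_pos: [0.4202, 0.1003, 0.1156]
eef_rot: [0.514, 0.486, 0.514, -0.485]
wrist_force: [0.0, -0.1, -0.0]
opening: -0.002
t 5.85 p [0.42  0.1   0.116] y-ang 3.288718921212854 F [ 0.027 -0.094 -0.019]
shift mm [ 0.659 17.646  2.338]
```

```bash

python3 -m jog '[0,10,0,0,0,0,18,0,0,0,-5,26,0,0,0,-10,34,0,0,0,-14,42,0,0,0]'
python3 -m jog '[-3,8,0,0,0,-5,17,0,0,0,-6,26,0,0,0,-7,34,0,0,0,-7,42,0,0,0]'
python3 - <<'E'
from h import *
snap('scene','s4.png'); a=cv2.imread('pics/s4.png')[130:240,190:330]; cv2.imwrite('pics/c4.png',cv2.resize(a,None,fx=5,fy=5,interpolation=cv2.INTER_CUBIC))
E
```

```text
time_s: 6.35
eef_pos: [0.4624, 0.1028, 0.1294]
eef_rot: [0.514, 0.485, 0.514, -0.486]
wrist_force: [-1.1, -0.0, -0.7]
opening: -0.001
time_s: 6.85
eef_pos: [0.5045, 0.1052, 0.136]
eef_rot: [0.514, 0.486, 0.514, -0.485]
wrist_force: [0.2, 0.1, 0.0]
opening: 0.0
```

View pics/c4.png

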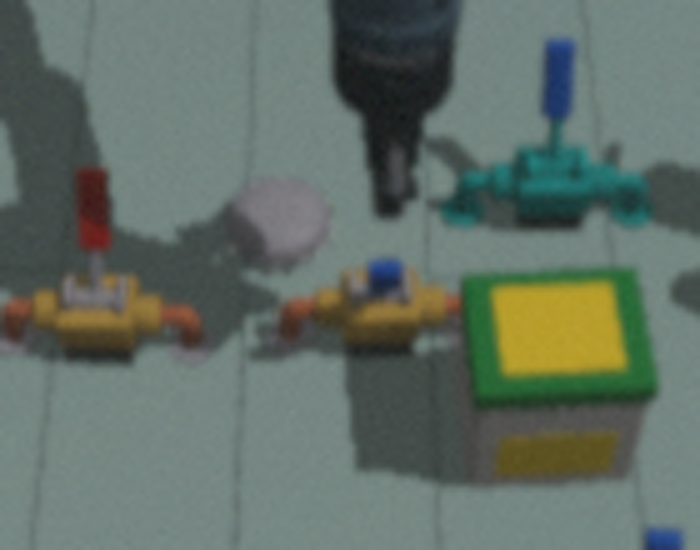

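The blue paddle now appears foreshortened towards the camera (crop (385,272)), leaning to +x, so it has snapped over. The red lever is unchanged. I'll retreat back and up, then verify.

```bash

python3 -m jog '[0,-25,0,0,0,-20,-60,0,0,0,-60,-75,0,0,0,-100,-75,0,0,0,-130,-75,0,0,0]'
python3 -m jog '[0,0,0,0,0,0,0,0,0,0,0,0,0,0,0,0,0,0,0,0,0,0,0,0,0]'
python3 - <<'E'
from h import *
snap('scene','s5.png'); im=snap('top','t5.png')
for a,P in (('off tip',(.459,.097,.135)),('on tip',(.563,.101,.135)),('upright',(.511,.099,.15))): print(a,proj('scene',P),proj('top',P))
for n in('scene','top'):
    g=cv2.imread(f'pics/{n[0]}5.png'); h=cv2.cvtColor(g,cv2.COLOR_BGR2HSV)
    for nm,lo,hi in(('blue',(105,130,60),(125,255,255)),('lid',(50,120,60),(80,255,255)),('red',(0,150,80),(6,255,255))):
        m=cv2.inRange(h,lo,hi); k=m*0; b=(180,140,330,245); k[b[1]:b[3],b[0]:b[2]]=m[b[1]:b[3],b[0]:b[2]]
        for c in cv2.findContours(k,0,1)[0]:
            if cv2.contourArea(c)>8: print(n,nm,cv2.boundingRect(c),plane(n,*cv2.minAreaRect(c)[0],.125)[:2].round(3))
    o,g2=cv2.imread(f'pics/{n}0.png'),g
A=cv2.resize(cv2.imread('pics/s5.png')[130:240,190:330],None,fx=5,fy=5,interpolation=2); cv2.imwrite('pics/c5.png',A)
cv2.imwrite('pics/c6.png',cv2.imread('pics/t5.png'))
E
```

```text
time_s: 7.4
eef_pos: [0.4288, 0.1009, 0.2684]
eef_rot: [0.515, 0.486, 0.514, -0.485]
wrist_force: [0.3, 0.3, -0.6]
opening: 0.003
time_s: 7.9
eef_pos: [0.4282, 0.1008, 0.2647]
eef_rot: [0.513, 0.485, 0.515, -0.486]
wrist_force: [-1.1, -0.5, -0.0]
opening: -0.0
off tip [264.3 161.3] [236.9 237.8]
on tip [265.9 185.1] [234.8 205. ]
upright [265.2 170.1] [235.6 221. ]
scene blue (319, 236, 7, 9) [0.764 0.267]
scene blue (264, 185, 6, 4) [0.561 0.103]
scene blue (299, 140, 5, 13) [0.377 0.232]
scene lid (283, 184, 38, 27) [0.605 0.217]
scene red (206, 164, 6, 15) [ 0.494 -0.097]
top blue (231, 204, 8, 13) [0.549 0.102]
top blue (180, 142, 9, 8) [0.765 0.264]
top lid (182, 181, 37, 32) [0.595 0.214]
top red (295, 224, 8, 11) [ 0.481 -0.099]
```

View pics/s5.png

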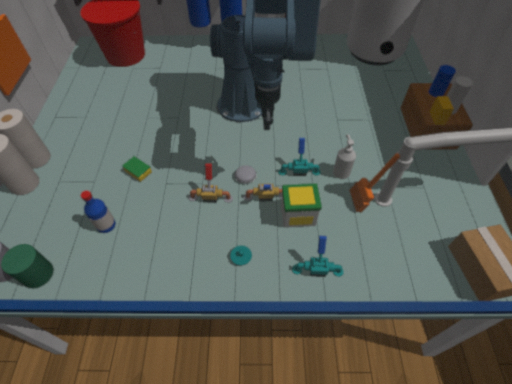

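View pics/t5.png

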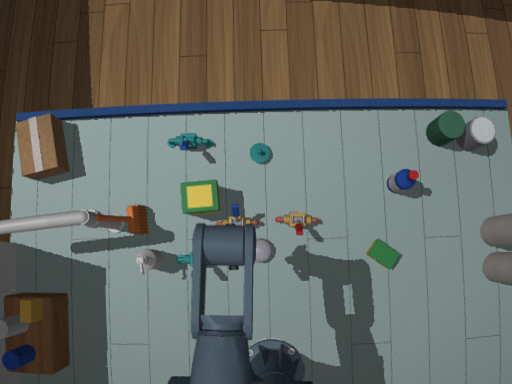

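In the top view the blue lever's end is at row 204 (205 predicted for fully on). The tub's lid is at (200,197), the red lever is still off, and everything else is where it was. The arm is clear of it all, so I'm handing in.

```bash
python3 -c "
from bench import hand_in; print(hand_in())"
```

```text
the job is handed in; nothing more can be done
None
```

I slid the container about 0.125 m to +y with both fingertips, keeping it upright, then pushed the blue lever up its arc until it snapped over. The arm drew back clear and I handed the job in at about 8 s; no verdict was reported.

- **Container:** its middle measured (0.60, 0.215), about 0.11 m to the valve's +y, against the 0.085 m needed. It was upright in the pictures, and the push force peaked at about 5 N in the readings I took.
- **Blue lever:** its end was within about 2 pixels of the on-stop position I predicted, in both the scene and top views.
- **Everything else:** the red lever was still off. The other things looked unmoved by eye in before-and-after pictures; I did not measure them.
- **Disagreement:** the two cameras differed by about 10 mm on the container's x. That does not matter, because it is clear along y.

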